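# Close the blue glaze bottle with its dip rod

## Robot

A 6-joint arm with a two-finger parallel gripper is mounted at the origin on the work surface. World frame = base frame: x ahead of the robot, y to its left, z up, the work surface at z = 0. Lengths are in m, angles in degrees, forces in N, time in s.
With the tool pointing down it reaches from about 0.4 to 0.825 m from the base axis. Payload 7 kg.
Tool frame: the origin (TCP) lies on the centre line of the jaws, within the pads' length; the fingertips stand 8 mm ahead of it and the grasp point (between the pads) lies 11 mm behind it (bot.tip_reach is the distance from the TCP to the fingertips, in m); z points along the fingers, y is the line along which they close (so a half turn about z gives the same grasp; the last joint's range is limited). The gripper opens to 85 mm and grips with 20 to 120 N. Pads are 22 mm wide; open, the fingers measure 114 mm over their backs; the gripper's body (76 mm by 85 mm) begins 54 mm behind the grasp point. The pads swing forward as they close: fully open they stand 13 mm farther back than shut.
Start: joints at [-60.327, 20.546, 0.682, 0, -70.136, -16.507], TCP at [0.154, -0.657, 0.239] pointing down, gripper open.
Joint ranges: [-176.03, 176.03], [-82.01, 121.73], [-58.28, 71.71], [-173.87, 95.51], [-174.79, -0.11], [-173.66, 173.66]. Speed limits (degrees/s): [136.94, 136.94, 172.46, 180, 180, 180].

## Interface

Orientations are given as a 3x3 rotation matrix whose columns are the frame's x, y, z axes.
In Python, from plant import bot gives the robot as it stands. The module is installed in compiled form; this text tells all that it offers.
- The arm moves only by the tool jog_arm, never from a script. Its argument "targets" is one flat list of numbers, 7 for each row, row after row: the shift along the tool's x, y, z in m, then the turn, a rotation vector about the tool's x, y, z in rad, then the finger opening in m, from 0 to 0.0854. In form: [dx, dy, dz, wx, wy, wz, jaw, dx, dy, dz, wx, wy, wz, jaw, ...]. A call has 1 to 10 rows; each row is the pose to reach, as a shift and turn from the pose commanded when the call began, along the tool's axes at that moment; what a row does not reach only later rows make up. A row lasts 1/12 s, in which the tool goes at most 41.7 mm and 7.16 degrees, less where a joint would pass 70% of its speed; a pose out of reach is approached as far as the arm can. A call with a gripper value outside its range is refused whole. The fingers move at their own pace and stop on an object; the grip force is fixed at half the most. Time passes only in rows, so rows that repeat a pose let the fingers close. It gives the time, the measured TCP pose, the force, the opening and the grip force at its end, in the units of the state.
- bot.state(): the state, without advancing time (a new reading comes with each control period).
- bot.read_camera(name): name is "side" or "top" or "wrist"; returns (picture, depth): 384x512x3 uint8, red, green, blue; 384x512 float32, m along the optical axis (not along the pixel's ray), 0 where there is no reading.
- bot.get_calibration(name): a dict with "camera_matrix" (3x3 intrinsics, pixels), "xyz" and "attitude" of the camera in the world. Camera axes: x right, y down, z forward; pixel columns grow to the right and rows downward; lengths in m; the calibration is good to about 2 mm. The wrist camera is an equidistant fisheye: a pixel r from the principal point sees the ray r / f radians off the axis. A picture is of the moment at which its call begins: read the wrist's pose just before it. get_calibration takes no time and is no camera call; for the wrist camera it gives the pose at the moment of the call.
- bot.hand_in(): hands the job in; it is judged then, once.
Trained networks look in the newest picture that a camera, given by its name, has taken for a name from the list of things; names that differ only in an ending like _2 or _b are one class to them, and where a whole thing is asked for, a point or a joint stands for the part that bears it (a point fixed in the world has none). Each returns a list of dicts, best first, with "p" (0 to 1); they miss things now and then, are a little off and sometimes report something else, mostly with a low value. They report only what shows in the picture. A call takes as long as a camera call. They do not tell look-alikes from the thing itself.
- bot.spot_in(label, camera): "centre" ([x, y, z] in m, in the coordinates of the camera as it stood for that picture, good to about 4 mm: the middle of the surface that is visible of it).
- bot.regions_of(label, camera): "pixels" (384x512 bool, what is visible of it).
The state is a dict: "time": time; "joint_positions": joint angles; "joint_vel": joint speeds; "joint_torque": joint torques, N m; "tcp_pos": TCP position; "tool_rot": TCP orientation; "force": force on the tool from outside, world axes, zero at the start; "torque": the same for the moment, N m; "opening": finger opening in m; "grasp_force": force on a finger pad.
Only numpy, scipy, OpenCV 4.12 (cv2) and the standard library are available. Lean on these libraries where they do the work, as an engineer would, in place of code of your own. Each camera call takes 0.05 s, during which the arm holds its last target. There are 200 camera calls.

## Task

Take the dip rod with the blue grip out of the wooden drying stand and push its thin rod down into the neck of the blue-glazed bottle until its wooden collar sits flat on the bottle's lip, and only then let go. Leave all three bottles standing where they are.

Things in the scene. Friction and masses are not known exactly. Their poses are not given: they have to be found in the camera images.
- blue_rod: Blue round grip (22 mm wide, z 6 to 51 mm), wooden collar (48 mm wide, z 0 to 6), steel rod (8 mm thick) down to z -70; 60 g. Origin: centre of collar underside, z up. Starts upright, collar on top of a fixed wooden stand (80 x 250 mm, 80 high), rod in a loose 15 mm hole. Green and yellow rods stand in the same row in any order, 85 mm from hole to hole; at the start its y axis lies along the row.
- blue_bottle: Open empty terracotta bottle, blue neck and band, loose on the table, 400 g, 85 mm tall, belly 68 mm wide. Neck 24 mm wide inside at its narrowest (z 68 mm), flaring to a mouth 33 mm inside, 41 mm outside at the lip; inner floor at z 6. Origin: centre of underside, z up; mouth centre at z 85 mm. The rod's collar is wider than the mouth and rests on the lip.
- green_bottle: The same bottle with a green neck, a bystander. Origin: centre of its underside, z up. The three bottles stand in varying places.
- yellow_bottle: The same bottle with a yellow neck, a bystander. Origin: centre of its underside, z up.
There are look-alikes about, which are no part of the job. Leave any red look-alike of the blue_rod alone.

How it is judged (in metres and radians):
On the way:
1. the blue rod is pushed down into the blue bottle, its collar within 15 mm of the lip, while still gripped (horizontal distance between blue_rod and blue_bottle below 0.018 m and z of blue_rod in the frame of blue_bottle below 0.1 m and contact force between the fingers and blue_rod above 0.5 N), for 0.1 s.
At the end, for the whole second after the job is handed in: Blue rod released and at rest in the blue bottle: collar centre within 18 mm of the bottle's axis and at most 7 mm above the lip; rod and all bottles upright within 10 degrees; blue bottle within 40 mm of its start, green and yellow within 30 mm (horizontal distance between blue_rod and blue_bottle below 0.018 m and z of blue_rod in the frame of blue_bottle below 0.092 m and angle between each of blue_rod, blue_bottle, green_bottle, yellow_bottle's own z axis and vertical below 0.175 rad and linear speed of blue_rod below 0.03 m/s and distance of blue_bottle from where it was at the start of the episode below 0.04 m and distance of each of green_bottle, yellow_bottle from where it was at the start of the episode below 0.03 m); the robot touches nothing.
It fails at once if a bottle is tipped by more than 25 degrees (angle between any of blue_bottle, green_bottle, yellow_bottle's own z axis and vertical above 0.44 rad).
It also fails if it takes over 40 s, if anything falls off the work surface, if the arm or the gripper's body presses on something with over 40 N, if the wrist force passes 120 N, or if a joint passes its speed limit or range.

## Working session

There is one attempt and no reset: what is moved stays moved. The work goes in short steps, Python scripts to look and compute and a tool call to move; the robot and the scene stay as the last step left them, time stands still between calls to the robot, and variables do not carry over. Pictures are saved under pics/ and viewed, at most 10 in all, crops included, and the job is handed in when it is done.

Besides the shell and the picture viewer there is one more tool, called after "Call:" as a command line: name --argument value ..., lists and objects as JSON in quotes. jog_arm: Moves the arm, as the interface text tells. Its arguments: {"type":"object","properties":{"targets":{"type":"array"}},"required":["targets"]}

```bash
mkdir -p pics; cat > h.py <<'E'
import numpy as np, cv2
from plant import bot
def world(name,p):
    c=bot.get_calibration(name); return np.array(c['xyz'])+np.array(c['attitude'])@np.array(p)
def cloud(name,d):
    c=bot.get_calibration(name);K=np.array(c['camera_matrix'])
    v,u=np.mgrid[:384,:512]
    P=np.stack([(u-K[0,2])/K[0,0]*d,(v-K[1,2])/K[1,1]*d,d],-1)
    W=P@np.array(c['attitude']).T+np.array(c['xyz']); W[d==0]=np.nan
    return W
E
python3 - <<'E'
from h import *
ims=[]
for n in('top','side'):
    im,d=bot.read_camera(n); ims.append(im); np.save(n+'d.npy',d); np.save(n+'i.npy',im)
    print(n,bot.get_calibration(n))
    for l in('blue_rod','blue_bottle','green_bottle','yellow_bottle'):
        print(l,[(round(r['p'],2),np.round(world(n,r['centre']),3).tolist()) for r in bot.spot_in(l,n)])
cv2.imwrite('pics/a.png',cv2.resize(np.vstack(ims)[:,:,::-1],(400,600)) if 0 else ims[0][:,:,::-1])
cv2.imwrite('pics/b.png',ims[1][:,:,::-1])
print(bot.state())
E
```

```text
top {'camera_matrix': array([[490.24328305,   0.        , 259.05084109],
       [  0.        , 490.24328305, 190.7993318 ],
       [  0.        ,   0.        ,   1.        ]]), 'xyz': array([ 0.40981504, -0.0090896 ,  0.97008997]), 'attitude': array([[-0.01207898, -0.9905821 ,  0.13638626],
       [-0.9996595 ,  0.01511796,  0.02126832],
       [-0.0231299 , -0.13608292, -0.99042741]])}
blue_rod [(0.98, [0.375, 0.216, 0.076]), (0.89, [0.496, 0.196, 0.088]), (0.85, [0.61, 0.182, 0.073]), (0.74, [0.384, 0.133, 0.074])]
blue_bottle [(0.95, [0.461, -0.276, 0.05])]
green_bottle [(0.91, [0.625, -0.122, 0.048])]
yellow_bottle [(0.86, [0.443, -0.025, 0.049])]
side {'camera_matrix': array([[348.25307216,   0.        , 261.99107491],
       [  0.        , 348.25307216, 194.3040699 ],
       [  0.        ,   0.        ,   1.        ]]), 'xyz': array([0.49569431, 0.62151034, 0.56108239]), 'attitude': array([[-0.99967175,  0.01146562,  0.0229112 ],
       [-0.01111319,  0.61169885, -0.79101265],
       [-0.02308421, -0.79100762, -0.61137064]])}
blue_rod [(0.84, [0.384, 0.148, 0.072]), (0.69, [0.3
[... 359 characters left out ...]
    -7.01349299e+01, -1.65074833e+01]), 'joint_vel': array([ 0.03399186, -0.08231846,  0.05687847,  0.01893462, -0.05588533,
        0.00518546]), 'joint_torque': array([ 5.41404370e-04, -5.82397485e+01,  2.93428552e+01,  6.93653360e+00,
       -1.09801054e-03, -1.36259942e-05]), 'tcp_pos': array([ 0.15372014, -0.6572263 ,  0.23927859]), 'tool_rot': array([[-9.73716465e-01, -2.27763572e-01, -1.27497330e-05],
       [-2.27763572e-01,  9.73716465e-01,  3.41778814e-05],
       [ 4.63014858e-06,  3.61834906e-05, -9.99999999e-01]]), 'force': array([ 0.00804025, -0.40883622, -0.01569305]), 'torque': array([ 0.03824897,  0.01542585, -0.00048408]), 'grasp_force': 0.0, 'opening': 0.08530645555961076}
```

View pics/a.png

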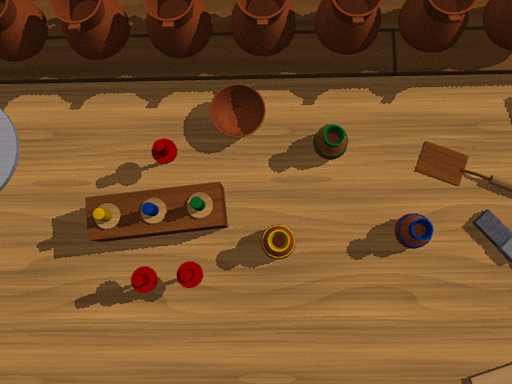

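View pics/b.png

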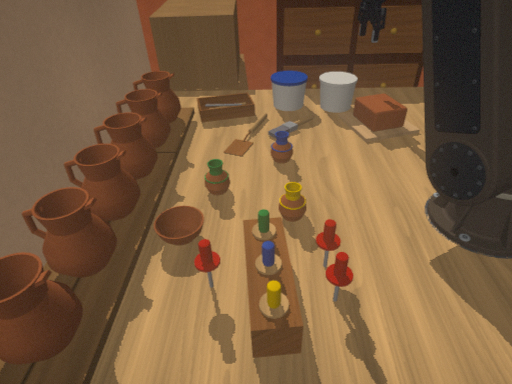

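The top view shows the stand with yellow (103,214), blue (151,210) and green (199,204) rods. Three red look-alikes stand beside it, and the blue bottle is at (415,231). Next I get precise positions from colour and depth.

```bash
python3 - <<'E'
from h import *
for n in('top','side'):
    im=np.load(n+'i.npy');d=np.load(n+'d.npy');W=cloud(n,d)
    hsv=cv2.cvtColor(im,cv2.COLOR_RGB2HSV);H,S,V=[hsv[...,i] for i in range(3)]
    g=lambda c,x,y,z0,z1,r:(c)&(np.hypot(W[...,0]-x,W[...,1]-y)<r)&(W[...,2]>z0)&(W[...,2]<z1)
    blue=(H>100)&(H<130)&(S>120)
    al=np.ones_like(blue)
    for nm,m in (('rod grip',g(blue,.496,.2,.08,.15,.06)),('rod top',g(blue,.496,.2,.124,.15,.06)),('collar',g(~blue,.496,.2,.082,.092,.04)),
      ('bot blue',g(blue,.461,-.276,.04,.1,.06)),('bot lip',g(blue,.461,-.276,.080,.1,.06)),('yl lip',g(al,.44,-.02,.080,.1,.06)),('gr lip',g(al,.628,-.115,.080,.1,.06)),
      ('rod green',g((H>45)&(H<90)&(S>90),.5,.11,.12,.15,.06)),('rod yel',g((H>20)&(H<35)&(S>120),.49,.28,.12,.15,.06))):
        p=W[m]
        if len(p): print(n,nm,len(p),p.mean(0).round(4),p.min(0).round(3),p.max(0).round(3))
    m=g(al,.5,.2,.06,.15,.2)&(W[...,2]<.084)&(W[...,2]>.077)&(S>0)&(abs(W[...,0]-.5)<.07)
    print('stand',cv2.minAreaRect((W[m][:,:2]*1000).astype(np.float32)))
E
```

```text
top rod grip 164 [0.4972 0.2003 0.1251] [0.489 0.191 0.086] [0.509 0.223 0.135]
top rod top 119 [0.4984 0.2015 0.1312] [0.489 0.192 0.124] [0.509 0.213 0.135]
top collar 532 [0.4958 0.1975 0.0852] [0.461 0.162 0.082] [0.535 0.239 0.091]
top bot blue 376 [ 0.4583 -0.279   0.0701] [ 0.429 -0.306  0.04 ] [ 0.489 -0.25   0.09 ]
top bot lip 161 [ 0.4592 -0.2817  0.0847] [ 0.44  -0.299  0.08 ] [ 0.478 -0.261  0.09 ]
top yl lip 168 [ 0.4423 -0.0248  0.0849] [ 0.422 -0.043  0.08 ] [ 0.462 -0.005  0.089]
top gr lip 167 [ 0.636  -0.1309  0.0849] [ 0.614 -0.15   0.08 ] [ 0.654 -0.111  0.09 ]
top rod green 120 [0.5066 0.1174 0.1309] [0.497 0.107 0.12 ] [0.516 0.127 0.134]
top rod yel 138 [0.4901 0.2853 0.1301] [0.48  0.276 0.12 ] [0.5   0.297 0.135]
stand ((499.2641296386719, 202.94163513183594), (80.45938873291016, 250.9476318359375), 5.690847873687744)
side rod grip 61 [0.5007 0.2067 0.1318] [0.492 0.197 0.13 ] [0.509 0.214 0.133]
side rod top 61 [0.5007 0.2067 0.1318] [0.492 0.197 0.13 ] [0.509 0.214 0.133]
side collar 359 [0.5017 0.2128 0.0862] [0.462 0.162 0.082] [0.531 0.237 0.092]
side bot blue 4 [ 0.4464 -0.2732  0.0851] [ 0.445 -0.283  0.084] [ 0.451 -0.264  0.086]
side bot lip 4 [ 0.4464 -0.2732  0.0851] [ 0.445 -0.283  0.084] [ 0.451 -0.264  0.086]
side yl lip 103 [ 0.4445 -0.0214  0.084 ] [ 0.425 -0.041  0.08 ] [0.463 0.001 0.087]
side gr lip 82 [ 0.6372 -0.1267  0.084 ] [ 0.619 -0.146  0.08 ] [ 0.655 -0.105  0.087]
side rod green 61 [0.5097 0.1233 0.1311] [0.5   0.113 0.123] [0.517 0.132 0.133]
side rod yel 181 [0.4924 0.2937 0.1294] [0.482 0.281 0.12 ] [0.502 0.302 0.134]
stand ((501.30645751953125, 205.79122924804688), (80.13530731201172, 251.96884155273438), 5.843904495239258)
```

Call:
jog_arm --targets '[-0.015,0.012,0,0,0,-0.05,0.08,-0.045,0.035,0,0,0,-0.12,0.08,-0.076,0.059,0,0,0,-0.2,0.08,-0.107,0.083,0,0,0,-0.28,0.08,-0.138,0.107,0,0,0,-0.36,0.08,-0.169,0.131,0,0,0,-0.44,0.08,-0.2,0.155,0,0,0,-0.52,0.08,-0.231,0.179,0,0,0,-0.6,0.08,-0.262,0.203,0,0,0,-0.66,0.08,-0.293,0.227,0,0,0,-0.7,0.08]'

```text
time: 1.33
tcp_pos: [0.3882, -0.3678, 0.2397]
tool_rot: [[-0.595, -0.804, 0.001], [-0.804, 0.595, -0.0], [-0.0, -0.001, -1.0]]
force: [0.6, -0.7, 0.2]
opening: 0.0804
grasp_force: 0.0
```

```bash
cat >> h.py <<'E'
def wcloud(d,c):
    K=np.array(c['camera_matrix']);v,u=np.mgrid[:384,:512]
    x=(u-K[0,2])/K[0,0];y=(v-K[1,2])/K[1,1];r=np.hypot(x,y)+1e-9;t=np.tan(np.minimum(r,1.5))/r
    P=np.stack([x*t*d,y*t*d,d],-1);W=P@np.array(c['attitude']).T+np.array(c['xyz']);W[(d==0)|(r>1.4)]=np.nan
    return W
def sel(im,W,c,x,y,z0,z1,r):
    hsv=cv2.cvtColor(im,cv2.COLOR_RGB2HSV);H,S=hsv[...,0],hsv[...,1]
    m=((H>100)&(H<130)&(S>120)) if c=='b' else np.ones(H.shape,bool)
    return m&(np.hypot(W[...,0]-x,W[...,1]-y)<r)&(W[...,2]>z0)&(W[...,2]<z1)
def circ(p):
    A=np.c_[2*p[:,:2],np.ones(len(p))];s=np.linalg.lstsq(A,(p[:,:2]**2).sum(1),rcond=None)[0]
    return s[:2],np.sqrt(s[2]+s[0]**2+s[1]**2)
E
python3 - <<'E'
from h import *
c=bot.get_calibration('wrist');im,d=bot.read_camera('wrist');W=wcloud(d,c)
cv2.imwrite('pics/c.png',im[:,:,::-1])
m=sel(im,W,'b',.459,-.281,.08,.095,.06);p=W[m]
print(len(p),p.mean(0),p.min(0),p.max(0),circ(p))
print(c['xyz'],c['attitude'],bot.state()['tcp_pos'])
E
```

```text
345 [ 0.45906251 -0.27705333  0.08441289] [ 0.43964041 -0.29981615  0.08009805] [ 0.47850388 -0.26050204  0.08824149] (array([ 0.45836516, -0.28067213]), np.float64(0.017302856206955514))
[ 0.34640077 -0.42459122  0.3749614 ] [[-8.03231952e-01  5.72889787e-01  1.63143257e-01]
 [ 5.95666005e-01  7.72212807e-01  2.21064222e-01]
 [ 6.64122537e-04  2.74744739e-01 -9.61516972e-01]] [ 0.39179455 -0.36425651  0.23979654]
```

View pics/c.png

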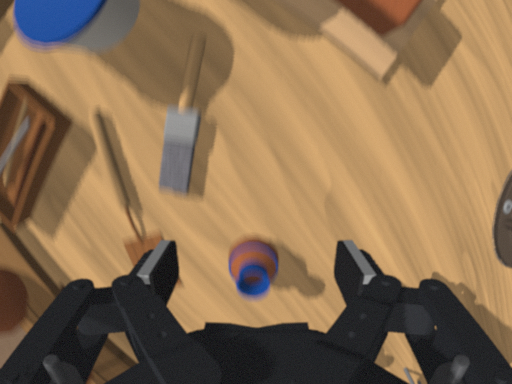

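The wrist view shows the blue bottle at (253,275), with its lip centred at about (0.459,-0.281). That agrees with the top camera, so I'm moving on to the rod.

Call:
jog_arm --targets '[-0.016,0.008,0,0,0,-0.05,0.08,-0.048,0.024,0,0,0,-0.1,0.08,-0.082,0.041,0,0,0,-0.17,0.08,-0.116,0.058,0,0,0,-0.24,0.08,-0.15,0.075,0,0,0,-0.31,0.08,-0.184,0.092,0,0,0,-0.38,0.08,-0.218,0.109,0,0,0,-0.45,0.08,-0.252,0.126,0,0,0,-0.52,0.08,-0.286,0.143,0,0,0,-0.6,0.08,-0.32,0.16,0,0,0,-0.68,0.08]'

```text
time: 2.22
tcp_pos: [0.4504, -0.0155, 0.2399]
tool_rot: [[0.043, -0.999, 0.001], [-0.999, -0.043, 0.0], [-0.0, -0.001, -1.0]]
force: [0.9, -0.4, -0.5]
opening: 0.08
grasp_force: 0.0
```

```bash
python3 -c "
from h import *
s=bot.state();print(s['tcp_pos'],s['tool_rot'])
d=np.array([.4985,.2015,.20])-s['tcp_pos'];print(s['tool_rot'].T@d, np.degrees(np.arctan2(s['tool_rot'][1,1],s['tool_rot'][0,1])))"
```

```text
[ 0.45036349 -0.01545274  0.23985826] [[ 4.29665147e-02 -9.99075723e-01  1.25644066e-03]
 [-9.99076424e-01 -4.29659450e-02  4.76970969e-04]
 [-4.22545955e-04 -1.27577402e-03 -9.99999097e-01]]
[-0.21466727 -0.05736275  0.04002219] -177.53747261847772
```

Call:
jog_arm --targets '[-0.03,-0.008,0,0,0,-0.06,0.08,-0.065,-0.017,0,0,0,-0.06,0.08,-0.1,-0.027,0.01,0,0,-0.06,0.08,-0.135,-0.037,0.02,0,0,-0.06,0.08,-0.17,-0.047,0.03,0,0,-0.06,0.08,-0.195,-0.054,0.04,0,0,-0.06,0.08,-0.207,-0.057,0.04,0,0,-0.06,0.08,-0.207,-0.057,0.04,0,0,-0.06,0.08,-0.207,-0.057,0.04,0,0,-0.06,0.08]'

```text
time: 2.97
tcp_pos: [0.4992, 0.1919, 0.1993]
tool_rot: [[0.1, -0.995, -0.0], [-0.995, -0.1, -0.0], [0.0, 0.0, -1.0]]
force: [0.1, 0.4, -1.0]
opening: 0.0802
grasp_force: 0.0
```

```bash
python3 - <<'E'
from h import *
c=bot.get_calibration('wrist');im,d=bot.read_camera('wrist');W=wcloud(d,c)
cv2.imwrite('pics/d.png',im[:,:,::-1])
m=sel(im,W,'b',.4985,.2015,.127,.14,.04);p=W[m]
print(len(p),p.mean(0),p.min(0),p.max(0))
s=bot.state();print(s['tcp_pos'],s['tool_rot'])
for q in ((.4985,.2015,.101),):print(s['tool_rot'].T@(np.array(q)-s['tcp_pos']))
E
```

```text
591 [0.49941117 0.20222666 0.13132209] [0.48948656 0.1928885  0.12727678] [0.50943277 0.21390283 0.13344696]
[0.49917276 0.19128529 0.19956326] [[ 9.89529285e-02 -9.95092113e-01 -6.11150123e-05]
 [-9.95092111e-01 -9.89529225e-02 -9.47814106e-05]
 [ 8.82687252e-05  7.01939648e-05 -9.99999994e-01]]
[-0.01023985 -0.00034824  0.09856233]
```

View pics/d.png

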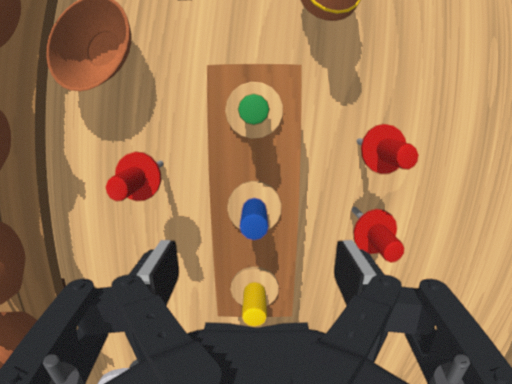

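The wrist view shows the blue grip's top at (255,218), centred between the fingers, with the neighbouring rods and red look-alikes clear of them. I'm descending around the grip.

Call:
jog_arm --targets '[-0.006,-0.001,0.005,0,0,0,0.06,-0.011,-0.001,0.02,0,0,0,0.06,-0.011,-0.001,0.045,0,0,0,0.06,-0.011,-0.001,0.07,0,0,0,0.06,-0.011,-0.001,0.088,0,0,0,0.06,-0.011,-0.001,0.097,0,0,0,0.06,-0.011,-0.001,0.098,0,0,0,0.05,-0.011,-0.001,0.098,0,0,0,0.035,-0.011,-0.001,0.098,0,0,0,0.02,-0.011,-0.001,0.098,0,0,0,0.01]'

```text
time: 3.85
tcp_pos: [0.5001, 0.2033, 0.1029]
tool_rot: [[0.099, -0.995, 0.002], [-0.995, -0.099, 0.002], [-0.001, -0.002, -1.0]]
force: [0.1, 0.0, 1.4]
opening: 0.0205
grasp_force: 58.5
```

Call:
jog_arm --targets '[0,0,0,0,0,0,0.0,0,0,0,0,0,0,0.0,0,0,0,0,0,0,0.0,0,0,0,0,0,0,0.0]'

```text
time: 4.18
tcp_pos: [0.5001, 0.2033, 0.1028]
tool_rot: [[0.099, -0.995, 0.002], [-0.995, -0.099, 0.001], [-0.001, -0.002, -1.0]]
force: [0.1, -0.5, 6.3]
opening: 0.0203
grasp_force: 58.9
```

Call:
jog_arm --targets '[0,0,-0.006,0,0,0,0.0,0,0,-0.02,0,0,0,0.0,0,0,-0.04,0,0,0,0.0,0,0,-0.065,0,0,0,0.0,0,0,-0.09,0,0,0,0.0,0,0,-0.115,0,0,0,0.0,0,0,-0.135,0,0,0,0.0,0,0,-0.147,0,0,0,0.0,0,0,-0.15,0,0,0,0.0,0,0,-0.15,0,0,0,0.0]'

```text
time: 5.02
tcp_pos: [0.4993, 0.2031, 0.2524]
tool_rot: [[0.099, -0.995, 0.001], [-0.995, -0.099, 0.002], [-0.002, -0.002, -1.0]]
force: [0.1, -0.4, -1.4]
opening: 0.0208
grasp_force: 58.6
```

```bash
python3 - <<'E'
from h import *
s=bot.state();print(s['tcp_pos'],s['opening'],s['grasp_force'])
im,d=bot.read_camera('side');W=cloud('side',d);cv2.imwrite('pics/e.png',im[:,:,::-1])
c=bot.get_calibration('side')
print(s['tool_rot'].T@(np.array([.4588,-.2805,s['tcp_pos'][2]])-s['tcp_pos']))
E
```

```text
[0.49933934 0.20306401 0.25237828] 0.020811795853858114 58.63784193992615
[ 0.47718805  0.08813851 -0.00086909]
```

View pics/e.png

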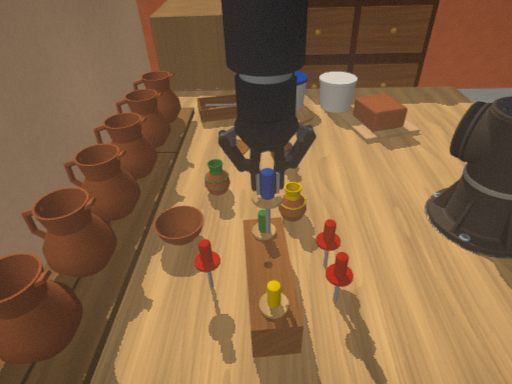

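The side view shows the blue rod gripped and upright, with its grip at (267,184) and its tip at (269,237), clear of the stand. I'm carrying it to the bottle.

Call:
jog_arm --targets '[0.008,0.001,0,0,0,0,0.0,0.024,0.004,0,0,0,0,0.0,0.05,0.009,0,0,0,0,0.0,0.082,0.015,0,0,0,0,0.0,0.116,0.021,0,0,0,0,0.0,0.15,0.028,0,0,0,0,0.0,0.184,0.034,0,0,0,0,0.0,0.218,0.04,0,0,0,0,0.0,0.252,0.046,0,0,0,0,0.0,0.286,0.053,0,0,0,0,0.0]'

```text
time: 5.9
tcp_pos: [0.4732, -0.0895, 0.2506]
tool_rot: [[0.099, -0.995, -0.001], [-0.995, -0.099, -0.0], [0.0, 0.001, -1.0]]
force: [0.3, 0.3, -1.3]
opening: 0.0207
grasp_force: 58.6
```

Call:
jog_arm --targets '[0.034,0.006,0,0,0,0,0.0,0.068,0.012,0,0,0,0,0.0,0.1,0.018,0,0,0,0,0.0,0.13,0.024,0,0,0,0,0.0,0.155,0.028,0,0,0,0,0.0,0.175,0.032,0,0,0,0,0.0,0.187,0.034,0,0,0,0,0.0,0.191,0.035,0,0,0,0,0.0,0.191,0.035,0,0,0,0,0.0,0.191,0.035,0,0,0,0,0.0]'

```text
time: 6.73
tcp_pos: [0.4583, -0.2804, 0.2508]
tool_rot: [[0.098, -0.995, -0.001], [-0.995, -0.098, 0.0], [-0.0, 0.001, -1.0]]
force: [-0.0, -0.5, -0.8]
opening: 0.0205
grasp_force: 58.6
```

```bash
python3 - <<'E'
from h import *
c=bot.get_calibration('wrist');s=bot.state();im,d=bot.read_camera('wrist');W=wcloud(d,c)
print(s['tcp_pos'],s['tool_rot'],s['grasp_force'])
for nm,a in (('lip',('b',.459,-.281,.08,.095,.05)),('grip',('b',*s['tcp_pos'][:2],.2,.31,.04))):
    p=W[sel(im,W,*a)]
    if len(p):print(nm,len(p),p.mean(0),p.min(0),p.max(0))
it,dt=bot.read_camera('top');isd,ds=bot.read_camera('side')
Wt=cloud('top',dt)
for nm,a in (('lip',('b',.459,-.281,.08,.095,.05)),):
    p=Wt[sel(it,Wt,*a)]
    if len(p):print('top',nm,len(p),p.mean(0),p.min(0),p.max(0))
a=isd[110:230,200:360];b=it[150:310,330:500]
out=np.vstack([cv2.resize(im[150:384,128:384],(380,347))[:250],])
canvas=np.zeros((600,800,3),np.uint8)
canvas[:300,:400]=cv2.resize(a,(400,300));canvas[:300,400:]=cv2.resize(b,(400,300));canvas[300:,:400]=cv2.resize(im,(400,300))
cv2.imwrite('pics/f.png',canvas[:,:,::-1])
print(s['tool_rot'].T@(np.array([.4588,-.2805,s['tcp_pos'][2]])-s['tcp_pos']))
E
```

```text
[ 0.45827485 -0.28035977  0.25083802] [[ 9.83023114e-02 -9.95156243e-01 -8.40695594e-04]
 [-9.95156476e-01 -9.83026830e-02  4.12609520e-04]
 [-4.93253572e-04  7.96063195e-04 -9.99999561e-01]] 58.639299273490906
lip 482 [ 0.45893094 -0.2785637   0.08460866] [ 0.43964508 -0.29975789  0.08002617] [ 0.4775693  -0.26050796  0.08751923]
grip 2987 [ 0.45828495 -0.28460552  0.27049023] [ 0.44670618 -0.29120415  0.23693507] [ 0.46860196 -0.27029625  0.28148557]
[ 1.91170143e-04 -5.08824638e-04 -4.99352142e-07]
```

View pics/f.png

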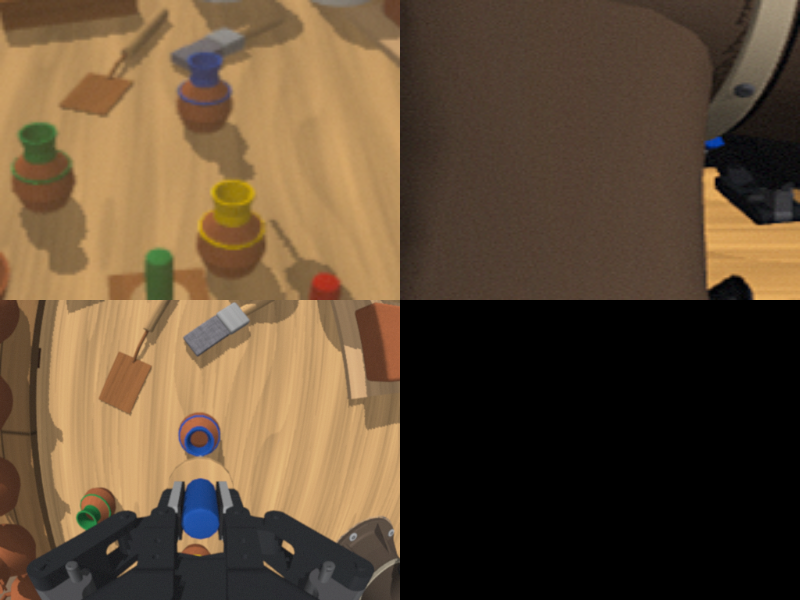

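```bash
python3 - <<'E'
from h import *
im,d=bot.read_camera('side');W=cloud('side',d)
m=sel(im,W,'a',.458,-.278,.12,.30,.035)
for z in np.arange(.13,.3,.012):
    p=W[m&(abs(W[...,2]-z)<.006)]
    if len(p):print(round(z,3),len(p),p.mean(0).round(4),np.ptp(p[:,0]).round(3))
c=bot.get_calibration('wrist');im,d=bot.read_camera('wrist');W=wcloud(d,c)
m=sel(im,W,'b',.458,-.28,.2,.31,.03)
for z in np.arange(.235,.285,.006):
    p=W[m&(abs(W[...,2]-z)<.003)]
    if len(p)>5:print('w',round(z,3),len(p),p.mean(0).round(4),p[:,1].min().round(4))
cv2.imwrite('pics/g.png',cv2.resize(bot.read_camera('side')[0][20:150,200:360],(800,600))[:,:,::-1])
E
```

```text
0.154 1 [ 0.4628 -0.2759  0.1589] 0.0
0.166 12 [ 0.4602 -0.2736  0.1661] 0.005
0.178 13 [ 0.4604 -0.2738  0.178 ] 0.006
0.19 12 [ 0.4605 -0.2732  0.19  ] 0.005
0.202 13 [ 0.4604 -0.274   0.2013] 0.005
0.214 14 [ 0.461  -0.2735  0.2138] 0.005
0.226 20 [ 0.4589 -0.2623  0.2292] 0.044
0.238 103 [ 0.4612 -0.268   0.2359] 0.047
0.25 74 [ 0.4607 -0.2692  0.2505] 0.046
0.262 90 [ 0.4615 -0.2694  0.2623] 0.046
0.274 99 [ 0.4617 -0.2704  0.2747] 0.046
0.286 82 [ 0.4583 -0.2709  0.2864] 0.067
0.298 66 [ 0.4573 -0.2717  0.2964] 0.067
w 0.241 108 [ 0.4596 -0.2879  0.2418] -0.2903
w 0.247 169 [ 0.4592 -0.2876  0.2471] -0.2901
w 0.253 202 [ 0.4593 -0.2876  0.2529] -0.2903
w 0.259 222 [ 0.4593 -0.2875  0.259 ] -0.2905
w 0.265 241 [ 0.4594 -0.2875  0.2651] -0.2901
w 0.271 274 [ 0.4594 -0.2877  0.2711] -0.2904
w 0.277 967 [ 0.4589 -0.2831  0.2786] -0.2905
w 0.283 810 [ 0.4585 -0.2797  0.2805] -0.2889
```

View pics/g.png

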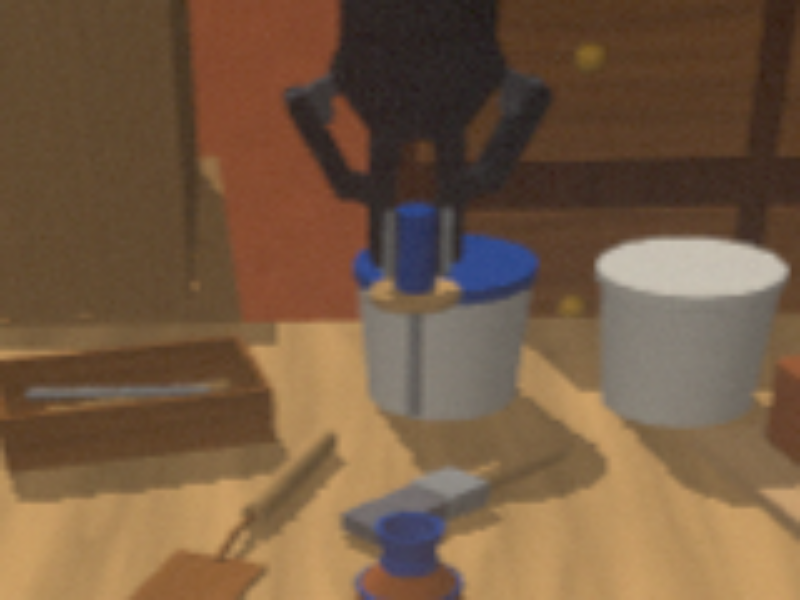

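The rod hangs vertical, with its collar at (415,292), right above the bottle's mouth at (412,520). I'm lowering it.

Call:
jog_arm --targets '[0,0,0.01,0,0,0,0.0,0,0,0.025,0,0,0,0.0,0,0,0.045,0,0,0,0.0,0,0,0.065,0,0,0,0.0,0,0,0.08,0,0,0,0.0,0,0,0.095,0,0,0,0.0,0,0,0.11,0,0,0,0.0,0,0,0.122,0,0,0,0.0,0,0,0.13,0,0,0,0.0,0,0,0.134,0,0,0,0.0]'

```text
time: 7.87
tcp_pos: [0.4581, -0.2802, 0.1157]
tool_rot: [[0.099, -0.995, -0.002], [-0.995, -0.099, 0.001], [-0.001, 0.002, -1.0]]
force: [0.1, 0.3, -0.9]
opening: 0.0206
grasp_force: 58.6
```

Call:
jog_arm --targets '[0,0,0.001,0,0,0,0.0,0,0,0.002,0,0,0,0.0,0,0,0.003,0,0,0,0.0,0,0,0.004,0,0,0,0.0,0,0,0.005,0,0,0,0.0,0,0,0.006,0,0,0,0.0,0,0,0.006,0,0,0,0.0]'

```text
time: 8.45
tcp_pos: [0.4588, -0.2806, 0.1113]
tool_rot: [[0.099, -0.995, 0.0], [-0.995, -0.099, 0.0], [-0.0, -0.0, -1.0]]
force: [0.5, -0.4, -0.7]
opening: 0.0204
grasp_force: 58.6
```

Call:
jog_arm --targets '[0,0,0.0005,0,0,0,0.0,0,0,0.001,0,0,0,0.0,0,0,0.0015,0,0,0,0.0,0,0,0.002,0,0,0,0.0,0,0,0.002,0,0,0,0.0]'

```text
time: 8.87
tcp_pos: [0.4587, -0.2805, 0.1092]
tool_rot: [[0.099, -0.995, -0.0], [-0.995, -0.099, 0.0], [-0.0, 0.0, -1.0]]
force: [0.4, 0.9, -1.1]
opening: 0.0206
grasp_force: 58.6
```

Call:
jog_arm --targets '[0,0,0.0005,0,0,0,0.0,0,0,0.001,0,0,0,0.0,0,0,0.001,0,0,0,0.0]'

```text
time: 9.12
tcp_pos: [0.4588, -0.2805, 0.1082]
tool_rot: [[0.099, -0.995, -0.0], [-0.995, -0.099, 0.0], [-0.0, 0.0, -1.0]]
force: [0.4, -0.3, -0.7]
opening: 0.0208
grasp_force: 58.6
```

Call:
jog_arm --targets '[0,0,0.0005,0,0,0,0.0,0,0,0.001,0,0,0,0.0,0,0,0.001,0,0,0,0.0]'

```text
time: 9.37
tcp_pos: [0.459, -0.2807, 0.1079]
tool_rot: [[0.099, -0.995, 0.001], [-0.995, -0.099, -0.0], [0.0, -0.0, -1.0]]
force: [-1.0, -0.1, 4.8]
opening: 0.0204
grasp_force: 59.2
```

Contact at 4.8 N and at the expected height, so the collar is seated. I'm opening the fingers and backing straight up.

Call:
jog_arm --targets '[0,0,0,0,0,0,0.023,0,0,0,0,0,0,0.03,0,0,0,0,0,0,0.045,0,0,0,0,0,0,0.06,0,0,0,0,0,0,0.06,0,0,0,0,0,0,0.06]'

```text
time: 9.87
tcp_pos: [0.4588, -0.2806, 0.1072]
tool_rot: [[0.099, -0.995, -0.0], [-0.995, -0.099, 0.0], [-0.0, 0.0, -1.0]]
force: [-0.2, 0.4, 0.1]
opening: 0.0601
grasp_force: 0.0
```

Call:
jog_arm --targets '[0,0,-0.005,0,0,0,0.06,0,0,-0.015,0,0,0,0.06,0,0,-0.035,0,0,0,0.06,0,0,-0.06,0,0,0,0.06,0,0,-0.085,0,0,0,0.06,0,0,-0.105,0,0,0,0.06,0,0,-0.115,0,0,0,0.06,0,0,-0.12,0,0,0,0.06,0,0,-0.12,0,0,0,0.06]'

```text
time: 10.62
tcp_pos: [0.4591, -0.2806, 0.2284]
tool_rot: [[0.099, -0.995, 0.002], [-0.995, -0.099, -0.0], [0.001, -0.002, -1.0]]
force: [0.7, -0.6, -0.7]
opening: 0.0599
grasp_force: 0.0
```

```bash
python3 - <<'E'
from h import *
im,d=bot.read_camera('side');W=cloud('side',d)
p=W[sel(im,W,'a',.459,-.278,.125,.16,.03)];print('top of grip',len(p),p.mean(0),p.max(0))
c=bot.get_calibration('wrist');iw,d=bot.read_camera('wrist');W=wcloud(d,c)
p=W[sel(iw,W,'b',.459,-.28,.132,.16,.03)];print('w',len(p),p.mean(0),p.max(0))
cv2.imwrite('pics/i.png',np.hstack([cv2.resize(im[90:230,190:350],(400,350)),cv2.resize(iw,(400,350))])[:,:,::-1])
s=bot.state();print(s['tcp_pos'],s['opening'])
E
```

```text
top of grip 47 [ 0.46117184 -0.27270043  0.13282525] [ 0.47100401 -0.26535867  0.13778493]
w 505 [ 0.4583317  -0.28134698  0.1363706 ] [ 0.46800326 -0.27033141  0.13828909]
[ 0.45829606 -0.28028331  0.2263907 ] 0.059673016625227955
```

View pics/i.png

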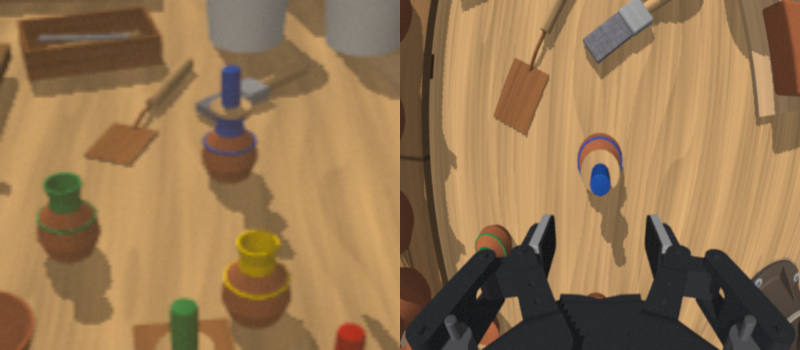

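The rod is upright with its collar flat on the blue bottle's lip (left panel, (230,108)). Its top measures about 0.136 m, as it should, and the gripper is clear.

```bash
python3 -c "
from plant import bot
print(bot.hand_in())"
```

```text
the job is handed in; nothing more can be done
None
```

The blue rod is in the blue bottle with its collar flat on the lip, released only after it seated, all three bottles are still standing in place, and the job is handed in; no verdict came back.

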